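# Test the panel clips by squeezing and put the sound ones back in the row

### The job

Squeeze the levers of each spring clip that stands loose in front of the rack to feel its spring: if it is weak, shutting under a light squeeze and staying shut, put it in the open reject tray; if it holds firm against a light squeeze, push it down into the row in the wooden rack, easing the clips there apart, until it stands upright on the rack's floor in line with the others. All clips in the row must end standing upright and in line on the rack floor, and the tall carton, the stamp and the jack plug must stay where they are.

Things in the scene. Friction and masses are not known exactly. Their poses are not given: they have to be found in the camera images.
- clip_1_a (a joint): Angle of the thumb levers of clip_1, which always move alike (rad): 0 open as at the start, 0.35 squeezed shut. In a sound clip it returns to 0 by itself, in a weak one it stays. None if absent.
- clip_2_a (a joint): Angle of the thumb levers of clip_2, which always move alike (rad): 0 open as at the start, 0.35 squeezed shut. In a sound clip it returns to 0 by itself, in a weak one it stays. None if absent.
- clip_3_a (a joint): Angle of the thumb levers of clip_3, which always move alike (rad): 0 open as at the start, 0.35 squeezed shut. In a sound clip it returns to 0 by itself, in a weak one it stays. None if absent.
- clip_4_a (a joint): Angle of the thumb levers of clip_4, which always move alike (rad): 0 open as at the start, 0.35 squeezed shut. In a sound clip it returns to 0 by itself, in a weak one it stays. None if absent.
- clip_5_a (a joint): Angle of the thumb levers of clip_5, which always move alike (rad): 0 open as at the start, 0.35 squeezed shut. In a sound clip it returns to 0 by itself, in a weak one it stays. None if absent.
- clip_6_a (a joint): Angle of the thumb levers of clip_6, which always move alike (rad): 0 open as at the start, 0.35 squeezed shut. In a sound clip it returns to 0 by itself, in a weak one it stays. None if absent.
- clip_7_a (a joint): Angle of the thumb levers of clip_7, which always move alike (rad): 0 open as at the start, 0.35 squeezed shut. In a sound clip it returns to 0 by itself, in a weak one it stays. None if absent.
- clip_1: Spring clip for a display panel's edge, sound or weak (only squeezing tells), as clip_2 to clip_7; None if absent. Stands legs down, 56 mm tall, 0.07 kg, in front of the rack at any yaw. Grey plastic saddle on two legs, 44 mm over both along its x; 30 mm wide along y at 14 to 17 mm up, legs tapering in y to 16 mm at the soles like a wedge. Origin: middle of the soles, z up; half a turn makes no difference.
- clip_2: Clip like clip_1, sound or weak. Levers of every such clip: two steel thumb levers rise from the saddle in a V; their rolled lips (8 mm thick, 24 mm long along y, middle 52 mm above the soles) measure 48 mm over the outsides along x. Squeeze the lips together along x from above; both move alike and the saddle stays still. The clip may be lifted by the lips.
- clip_3: Clip like clip_1, sound or weak. Springs of every such clip: pressed on the lips, a sound one does not yield at all below 12 N, needs 24 N to shut, and springs back when let go; a weak one (spring worn out) gives way at 1 to 2 N, shuts completely to 27 mm over the lips and stays as far shut as it was squeezed.
- clip_4: Clip like clip_1, same looks, size, origin and axes; sound or weak. None if absent.
- clip_5: Clip like clip_1, same looks, size, origin and axes; sound or weak. None if absent.
- clip_6: Clip like clip_1, same looks, size, origin and axes; sound or weak. None if absent.
- clip_7: Clip like clip_1, same looks, size, origin and axes; sound or weak. None if absent.
- row_1: Tested clip standing loose in the rack's row, with the outside shape, size, origin and axes of clip_1 (30 mm wide along the row), levers stiff. About 1 N slides it along the waxed floor. At the start the gaps between row clips are 21 to 27 mm, those to the end stops about 15 mm.
- row_2: Tested clip standing loose in the rack's row, with the outside shape, size, origin and axes of clip_1 (30 mm wide along the row), levers stiff. About 1 N slides it along the waxed floor. At the start the gaps between row clips are 21 to 27 mm, those to the end stops about 15 mm.
- row_3: Tested clip standing loose in the rack's row, with the outside shape, size, origin and axes of clip_1 (30 mm wide along the row), levers stiff. About 1 N slides it along the waxed floor. At the start the gaps between row clips are 21 to 27 mm, those to the end stops about 15 mm.
- row_4: Tested clip standing loose in the rack's row, with the outside shape, size, origin and axes of clip_1 (30 mm wide along the row), levers stiff. About 1 N slides it along the waxed floor. At the start the gaps between row clips are 21 to 27 mm, those to the end stops about 15 mm.
- rack: Wooden rack, fixed: a channel whose row runs along its y axis, 64 x 242 mm, the channel 52 mm wide (x) and 222 mm long (y) between the end stops. Floor top 6 mm above the table, side rails 14 mm and end stops 24 mm above the table. Clips stand in it with their y axes along its y axis; seven fill it with 12 mm to spare. Origin: centre of its underside, on the table.
- reject_tray: Open cardboard tray, fixed, 200 mm (its x) by 120 mm (its y) outside, 28 mm high, walls and floor 5 mm; inner floor 190 x 110 mm. Origin: centre of its underside, on the table.
- carton: Bystander: small tall cardboard carton, 35 x 34 x 75 mm, upright, loose, right of the rack. Origin: centre of its underside. Not to be moved.
- stamp: Bystander: wooden hand stamp, 22 x 50 x 55 mm, loose, behind the rack's left end. Origin: centre of its underside. Not to be moved.
- jack_plug: Bystander: brass jack plug lying down, 15 x 67 x 15 mm, loose, left of the free clips. Origin: centre of its underside. Not to be moved.
There are look-alikes about, which are no part of the job. What is shaped like the clip_5 but green or pink is not meant.

How it is judged:
By the outcome, as a careful person would: the job done as asked, in the order asked, and still so for the second after the job is handed in, with the robot touching nothing.
Of clip_1, clip_2, clip_3, clip_4, clip_5, clip_6, clip_7 only 5 to 6 are there at a start; the rules pass over those that are not, and their reading is None.
At some moment in a run one of clip_1, clip_2, clip_3, clip_4, clip_5, clip_6, clip_7 may be knocked a few centimetres aside while the robot is not near it.
It also fails if it takes over 210 s, if anything falls off the work surface, if the arm or the gripper's body presses on something with over 40 N, if the wrist force passes 120 N, or if a joint passes its speed limit or range.

### The arm

A 6-joint arm with a two-finger parallel gripper is mounted at the origin on a cart in front of the work surface, level with it; the furniture and walls round the work are solid. World frame = base frame: x ahead of the robot, y to its left, z up, the work surface at z = 0. Lengths are in m, angles in rad, forces in N, time in s.
With the tool pointing down it reaches from about 0.35 to 0.975 m from the base axis. Payload 7.1 kg.
Tool frame: the origin (TCP) lies midway between the tips of the shut fingers; the grasp point (between the pads) lies 19 mm behind it; z points along the fingers, x is the direction in which the jaws open and shut, and the axes are right-handed (so a half turn about z gives the same grasp; the last joint's range is limited). The gripper opens to 88 mm and grips with 3 to 60 N. Pads are 20 mm wide; open, the fingers measure 115 mm over their backs; the gripper's body (75 mm by 178 mm) begins 61 mm behind the grasp point.
Start: joints at [1.188, 0.423, 1.63, -0, 1.089, -0.019], TCP at [0.222, 0.584, 0.223] pointing down, gripper open.
Joint ranges: [-3, 3], [-0.9, 2.11], [0.09, 2.58], [-1.31, 4.45], [0.11, 2.69], [-2.54, 2.54]. Speed limits (rad/s): [2.39, 2.39, 3.01, 3.14, 3.14, 3.14].

### API

Orientations are given as a unit quaternion [w, x, y, z].
In Python, from station import move_pose, movel, movej, command_gripper, wait, inverse_kinematics, read_camera, camera_info, MotionError, job_done, get_time, get_joint_pos, get_qvel, get_effort, get_tcp_pos, get_ee_rot, get_ft_force, get_ft_torque, get_grip_width gives the robot as it stands. Calls block until the motion is done:
- move_pose(position, orientation): joint-space move of the TCP to a pose.
- movel(position, frame=None, v=0.15, until_force=None): straight line of the TCP; frame=None keeps the orientation; v is the mean speed in m/s. With until_force (N) it stops when the force on the tool has changed by that much, and returns True; else False.
- movej(angles): joint-space move.
- command_gripper(opening): opening from 0.0 (shut) to 1.0 (fully open); the grip force is fixed at half the most; returns when the fingers have stopped.
- wait(seconds).
- inverse_kinematics(position, orientation): joint angles nearest the present ones, or None.
- read_camera(name): name is "scene" or "top" or "wrist"; returns the picture (480x640x3 uint8, red, green, blue); there is no depth.
- camera_info(name): a dict with "intrinsics" (3x3 intrinsics, pixels), "T" (4x4, takes a point from camera to world coordinates); the wrist camera has in their place "tool_from_camera" (4x4, takes a point from camera to tool coordinates, whose origin is the TCP and whose axes are the tool frame's). Camera axes: x right, y up, looking along -z (the intrinsics and any distortion apply to the point x, -y, -z); pixel columns grow to the right and rows downward; lengths in m; the calibration is good to about 2 mm. A picture is of the moment at which its call begins: read the wrist's pose just before it. camera_info takes no time and is no camera call.
A pose or a line that the arm cannot do raises MotionError and nothing moves.
- job_done(): hands the job in, once; it reports no verdict.
Readings, each from a call of its own:
- get_time(): time.
- get_joint_pos(): joint angles.
- get_qvel(): joint speeds.
- get_effort(): joint torques, N m.
- get_tcp_pos(): TCP position.
- get_ee_rot(): TCP orientation.
- get_ft_force(): force on the tool from outside, world axes, zero at the start.
- get_ft_torque(): the same for the moment, N m.
- get_grip_width(): opening from 0.0 (shut) to 1.0 (fully open).
Only numpy, scipy, OpenCV 4.12 (cv2) and the standard library are available. Lean on these libraries where they do the work, as an engineer would, in place of code of your own. Each camera call takes 0.05 s, during which the arm holds its last target.

## Working session

There is one attempt and no reset: what is moved stays moved. The work goes in short steps, each a Python script; the robot and the scene stay as the last script left them, time stands still between calls to the robot, and variables do not carry over. Pictures are saved under pics/ and viewed, and the job is handed in when it is done.

```bash
ls -la; mkdir -p pics; python3 - <<'E'
from station import *
import cv2,numpy as np
np.set_printoptions(precision=4,suppress=True)
print(get_time())
for n in ["scene","top","wrist"]:
    im=read_camera(n); cv2.imwrite(f"pics/{n}0.png",im[:,:,::-1])
    print(n,camera_info(n))
print(get_tcp_pos(),get_ee_rot(),get_ft_force(),get_grip_width(),get_time())
E
```

```text
total 12
drwxr-xr-x  3 agent agent 4096 Dec  7 15:04 .
drwxr-xr-x 23 root  root  4096 Dec  7 15:04 ..
drwxr-xr-x  2 agent agent 4096 Dec  7 15:04 pics
0.0
scene {'intrinsics': array([[547.9685,   0.    , 317.1287],
       [  0.    , 547.9685, 246.6234],
       [  0.    ,   0.    ,   1.    ]]), 'T': array([[-0.7084,  0.3297, -0.6241, -0.133 ],
       [-0.7055, -0.3592,  0.611 ,  0.6368],
       [-0.0227,  0.8731,  0.487 ,  0.5418],
       [ 0.    ,  0.    ,  0.    ,  1.    ]])}
top {'intrinsics': array([[468.6719,   0.    , 315.4531],
       [  0.    , 468.6719, 239.5408],
       [  0.    ,   0.    ,   1.    ]]), 'T': array([[ 0.0118,  0.9921, -0.125 ,  0.3664],
       [-0.9994,  0.0078, -0.0326, -0.0121],
       [-0.0314,  0.1253,  0.9916,  1.1486],
       [ 0.    ,  0.    ,  0.    ,  1.    ]])}
wrist {'intrinsics': array([[333.2853,   0.    , 318.5298],
       [  0.    , 333.2853, 239.1805],
       [  0.    ,   0.    ,   1.    ]]), 'tool_from_camera': array([[ 1.    ,  0.0006,  0.0005, -0.0003],
       [ 0.0007, -0.959 , -0.2835, -0.0764],
       [ 0.0003,  0.2835, -0.959 , -0.1639],
       [ 0.    ,  0.    ,  0.    ,  1.    ]])}
[0.2222 0.5837 0.2221] [ 0.0003  0.8234  0.5675 -0.0005] [-0.492   0.664  -0.7301] 1.001270365950991 0.15
```

View pics/top0.png

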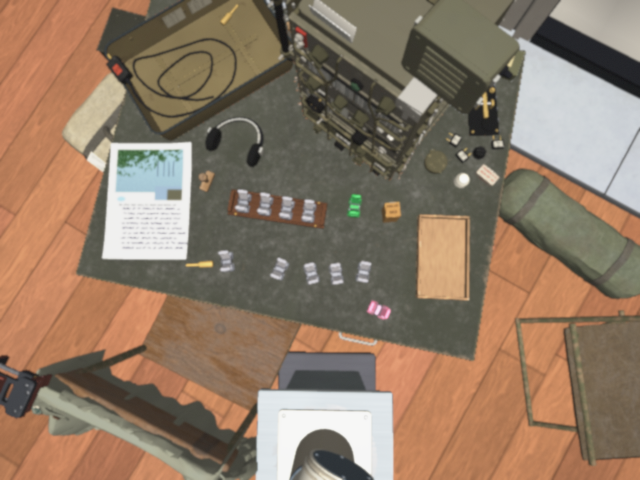

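View pics/scene0.png

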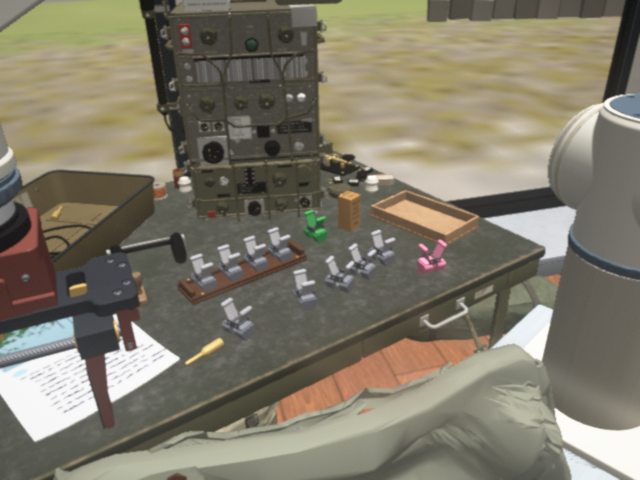

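```bash
cat > h.py <<'E'
from station import *
import cv2,numpy as np
from scipy.spatial.transform import Rotation as R
np.set_printoptions(precision=4,suppress=True)
def pose(cam):
    ci=camera_info(cam)
    if cam!="wrist": return ci["intrinsics"],ci["T"]
    T=np.eye(4); q=get_ee_rot(); T[:3,:3]=R.from_quat([q[1],q[2],q[3],q[0]]).as_matrix(); T[:3,3]=get_tcp_pos()
    return ci["intrinsics"],T@ci["tool_from_camera"]
def px2w(K,T,uv,z):
    uv=np.atleast_2d(np.asarray(uv,float))
    d=np.c_[(uv[:,0]-K[0,2])/K[0,0],-(uv[:,1]-K[1,2])/K[1,1],-np.ones(len(uv))]@T[:3,:3].T
    s=(z-T[2,3])/d[:,2]
    return T[:3,3]+d*s[:,None]
def w2px(K,T,p):
    p=(np.atleast_2d(p)-T[:3,3])@T[:3,:3]
    return np.c_[K[0,2]-K[0,0]*p[:,0]/p[:,2],K[1,2]+K[1,1]*p[:,1]/p[:,2]]
def quat(yaw):
    # tool pointing down, tool x at world angle yaw
    m=np.array([[np.cos(yaw),np.sin(yaw),0],[np.sin(yaw),-np.cos(yaw),0],[0,0,-1]])
    q=R.from_matrix(m).as_quat(); return np.array([q[3],q[0],q[1],q[2]])
def grab(cam,name=None):
    K,T=pose(cam); im=read_camera(cam)[:,:,::-1].copy()
    if name: cv2.imwrite(f"pics/{name}.png",im)
    return im,K,T
E
python3 - <<'E'
from h import *
im=cv2.imread("pics/top0.png")
c=cv2.resize(im[180:325,180:480],None,fx=2.6,fy=2.6,interpolation=cv2.INTER_CUBIC); cv2.imwrite("pics/top0c.png",c)
K,T=pose("top")
print(px2w(K,T,[(226,261),(280,269),(311,273),(336,273),(364,272),(243,202),(265,204),(287,207),(309,211),(278,209),(443,257),(379,310)],0.04))
E
```

```text
[[ 0.4529  0.2373  0.04  ]
 [ 0.4351  0.1076  0.04  ]
 [ 0.4264  0.0339  0.04  ]
 [ 0.427  -0.0251  0.04  ]
 [ 0.43   -0.0911  0.04  ]
 [ 0.5964  0.201   0.04  ]
 [ 0.5918  0.1474  0.04  ]
 [ 0.5847  0.0939  0.04  ]
 [ 0.5753  0.0407  0.04  ]
 [ 0.5797  0.1156  0.04  ]
 [ 0.4671 -0.2765  0.04  ]
 [ 0.3418 -0.1258  0.04  ]]
```

View pics/top0c.png

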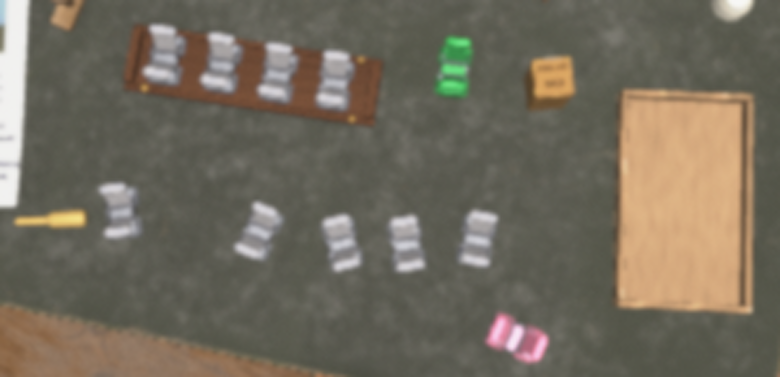

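```bash
python3 - <<'E'
from h import *
for y in (np.pi/2,-np.pi/2,0,np.pi):
    print(y,inverse_kinematics([0.5,0.08,0.22],quat(y)))
move_pose([0.47,0.08,0.22],quat(np.pi/2))
print(get_tcp_pos(),get_time())
grab("wrist","w1")
E
```

```text
1.5707963267948966 [ 0.1352  0.2526  1.8911 -0.      0.9979 -1.4356]
-1.5707963267948966 [ 0.1352  0.2526  1.8911 -0.      0.9979  1.7059]
0 [ 0.1352  0.2526  1.8911 -0.      0.9979  0.1352]
3.141592653589793 None
[0.4701 0.0806 0.22  ] 2.175
```

View pics/w1.png

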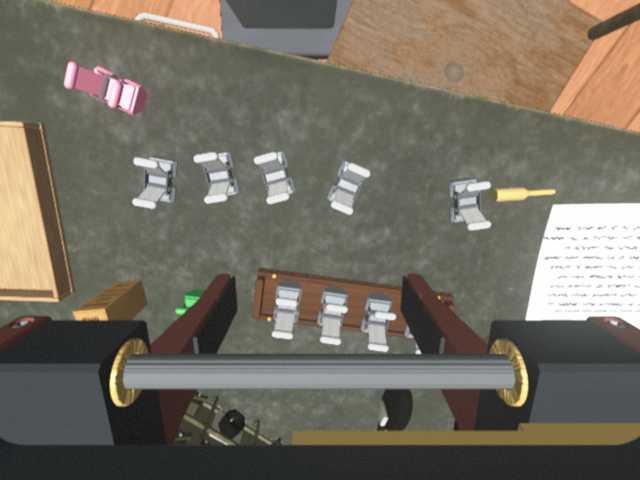

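```bash
cat >> h.py <<'E'
def lips(im,K,T,zl=0.054,thr=175,roi=None,amin=40,dbg=None):
    hsv=cv2.cvtColor(im,cv2.COLOR_BGR2HSV)
    m=((hsv[:,:,2]>thr)&(hsv[:,:,1]<30)).astype(np.uint8)
    n,l,st,ce=cv2.connectedComponentsWithStats(m)
    out=[]
    for i in range(1,n):
        if st[i,4]<amin or st[i,4]>1200: continue
        ys,xs=np.nonzero(l==i)
        (c,s,a)=cv2.minAreaRect(np.c_[xs,ys].astype(np.float32))
        c=np.array(c)
        w=px2w(K,T,c,zl)[0]
        if not(0.3<w[0]<0.75 and -0.3<w[1]<0.4): continue
        out.append((c,w,sorted(s),st[i,4]))
        if dbg is not None: cv2.circle(dbg,(int(c[0]),int(c[1])),2,(0,0,255),-1)
    return out
def pairs(out,dmin=0.030,dmax=0.050):
    ps=[]
    for i in range(len(out)):
        for j in range(i):
            a,b=out[i][1],out[j][1]
            d=np.linalg.norm(a-b)
            if dmin<d<dmax:
                v=a-b; v=v if v[0]>0 else -v
                ps.append(((a+b)/2,np.arctan2(v[1],v[0]),d))
    return ps
E
python3 - <<'E'
from h import *
im=cv2.imread("pics/w1.png"); K,T=pose("wrist")
d=im.copy()
o=lips(im,K,T,dbg=d)
for a in o: print(a)
for p in pairs(o): print(p)
cv2.imwrite("pics/w1d.png",cv2.resize(d[130:370,110:510],None,fx=2,fy=2))
E
```

```text
(array([68.4231, 74.3846]), array([ 0.3362, -0.1457,  0.054 ]), [3.7262067794799805, 21.376659393310547], np.int32(78))
(array([111.0294,  91.8824]), array([ 0.3508, -0.1098,  0.054 ]), [7.276068687438965, 24.011028289794922], np.int32(137))
(array([126.0882,  96.1471]), array([ 0.3544, -0.0967,  0.054 ]), [8.973817825317383, 23.040882110595703], np.int32(199))
(array([205.027 , 157.1622]), array([ 0.4087, -0.0296,  0.054 ]), [7.891151428222656, 22.687061309814453], np.int32(175))
(array([222. , 157.5]), array([ 0.409 , -0.0133,  0.054 ]), [8.0, 9.0], np.int32(65))
(array([267.5225, 157.4489]), array([0.409 , 0.0306, 0.054 ]), [10.436962127685547, 27.365816116333008], np.int32(219))
(array([152.4038, 162.9808]), array([ 0.4142, -0.081 ,  0.054 ]), [10.786385536193848, 38.04652786254883], np.int32(313))
(array([356.7124, 169.2927]), array([0.4202, 0.1168, 0.054 ]), [9.772542953491211, 26.670896530151367], np.int32(212))
(array([218.2162, 175.2973]), array([ 0.4259, -0.0183,  0.054 ]), [7.562353610992432, 17.755090713500977], np.int32(134))
(array([274.9769, 175.4154]), array([0.426 , 
[... 3496 characters left out ...]
y([0.4416, 0.0164, 0.054 ]), np.float64(1.5443258958790853), np.float64(0.04568407365022999))
(array([0.4359, 0.11  , 0.054 ]), np.float64(-0.4083040586226077), np.float64(0.03435241782089438))
(array([ 0.431 , -0.0769,  0.054 ]), np.float64(0.23994135549326262), np.float64(0.03454004886849181))
(array([0.4524, 0.2331, 0.054 ]), np.float64(0.15252425386569182), np.float64(0.03383012867693696))
(array([0.5814, 0.0417, 0.054 ]), np.float64(-0.14434876176423297), np.float64(0.044241914588314175))
(array([0.5885, 0.0956, 0.054 ]), np.float64(-0.13371237559681448), np.float64(0.04421944990213607))
(array([0.5969, 0.1486, 0.054 ]), np.float64(-0.07006987656272465), np.float64(0.04559195842263958))
```

View pics/w1d.png

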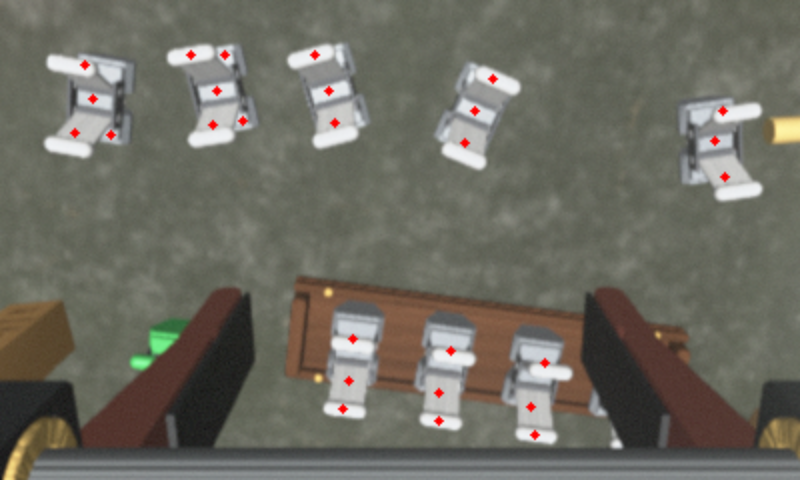

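```bash
cat >> h.py <<'E'
def bars(im,K,T,zl=0.053,thr=215,dbg=None):
    """lip bars: centre (world), axis angle"""
    hsv=cv2.cvtColor(im,cv2.COLOR_BGR2HSV)
    m=((hsv[:,:,2]>thr)&(hsv[:,:,1]<30)).astype(np.uint8)
    n,l,st,ce=cv2.connectedComponentsWithStats(m)
    out=[]
    for i in range(1,n):
        if st[i,4]<25 or st[i,4]>2500: continue
        ys,xs=np.nonzero(l==i)
        b=cv2.boxPoints(cv2.minAreaRect(np.c_[xs,ys].astype(np.float32)))
        w=px2w(K,T,b,zl); c=w.mean(0)
        if not(0.3<c[0]<0.75 and -0.35<c[1]<0.4): continue
        e1,e2=w[1]-w[0],w[2]-w[1]
        if np.linalg.norm(e1)<np.linalg.norm(e2): e1,e2=e2,e1
        L,W=np.linalg.norm(e1),np.linalg.norm(e2)
        if not(0.014<L<0.032 and W<0.014): continue
        out.append((c,e1/L,L,W))
        if dbg is not None: cv2.polylines(dbg,[b.astype(int)],True,(0,0,255),1)
    return out
def clips(B,dmin=0.015,dmax=0.046):
    ps=[]
    for i in range(len(B)):
        for j in range(i):
            v=B[i][0]-B[j][0]; d=np.linalg.norm(v)
            if dmin<d<dmax and abs(B[i][1]@v)/d<0.25 and abs(B[j][1]@v)/d<0.25:
                if v[0]<0: v=-v
                ps.append(((B[i][0]+B[j][0])/2,np.arctan2(v[1],v[0]),d))
    return sorted(ps,key=lambda p:-p[0][1])
E
python3 - <<'E'
from h import *
im=cv2.imread("pics/w1.png"); K,T=pose("wrist")
for thr in (200,210,220,230):
    d=im.copy()
    B=bars(im,K,T,thr=thr,dbg=d)
    print(thr,len(B)); 
    for p in clips(B): print(p)
    cv2.imwrite(f"pics/w1d{thr}.png",cv2.resize(d[130:370,110:510],None,fx=2,fy=2))
# top cam check
im=cv2.imread("pics/top0.png"); K,T=pose("top")
for thr in (190,210): 
  print("top"); 
  for p in clips(bars(im,K,T,thr=thr)): print(p)
move_pose([0.48,0.1,0.22],quat(-np.pi/2))
im,K,T=grab("wrist","w2")
for thr in (200,220): 
  print("w2"); d=im.copy()
  for p in clips(bars(im,K,T,thr=thr,dbg=d)): print(p)
cv2.imwrite(f"pics/w2d.png",d)
print(get_time())
E
```

```text
200 28
(array([0.4564, 0.2406, 0.053 ]), np.float64(0.1592038851935203), np.float64(0.04049881774225122))
(array([0.6004, 0.149 , 0.053 ]), np.float64(-0.08686887029027049), np.float64(0.04043622225952937))
(array([0.4282, 0.1128, 0.053 ]), np.float64(-0.4964236540400453), np.float64(0.017587258170667145))
(array([0.4391, 0.11  , 0.053 ]), np.float64(-0.36055514833405666), np.float64(0.039913671430914385))
(array([0.4469, 0.1058, 0.053 ]), np.float64(-0.2550185938981947), np.float64(0.02261431817367825))
(array([0.5917, 0.0956, 0.053 ]), np.float64(-0.14959420605057114), np.float64(0.03955889042502744))
(array([0.5845, 0.0409, 0.053 ]), np.float64(-0.14952294245115086), np.float64(0.03959633049483722))
(array([0.4179, 0.0324, 0.053 ]), np.float64(0.4753416494744964), np.float64(0.019220788562854703))
(array([ 0.4337, -0.0923,  0.053 ]), np.float64(-0.18295465616364823), np.float64(0.04035171728325208))
(array([ 0.3538, -0.1004,  0.053 ]), np.float64(1.2790081184802782), np.float64(0.02098793295887303))
(array([ 0.3434, -0.1284,  0.053 ]), np.float64(1.184808950233068), np.float64(0.0
[... 6136 characters left out ...]
68, 0.0953, 0.053 ]), np.float64(-0.16611250317651294), np.float64(0.04171465320639147))
(array([0.4462, 0.0409, 0.053 ]), np.float64(0.295819337459391), np.float64(0.015602299105374234))
(array([0.5795, 0.04  , 0.053 ]), np.float64(-0.13831366532158507), np.float64(0.041612606565433655))
(array([0.4233, 0.0332, 0.053 ]), np.float64(0.3397764380352569), np.float64(0.03276290495564886))
(array([0.4273, 0.0328, 0.053 ]), np.float64(0.256191757118859), np.float64(0.04027798867784113))
(array([ 0.4271, -0.0283,  0.053 ]), np.float64(0.19170566576428394), np.float64(0.04043879891234906))
(array([ 0.432 , -0.0933,  0.053 ]), np.float64(-0.18023479250595517), np.float64(0.04006332720045725))
4.9583
```

View pics/w2d.png

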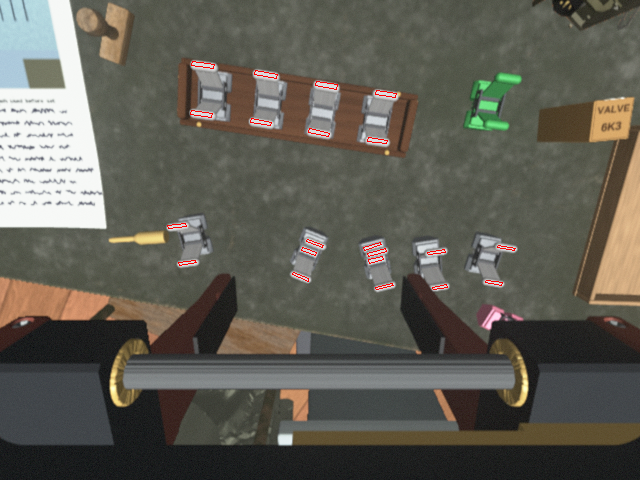

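View pics/w1d220.png

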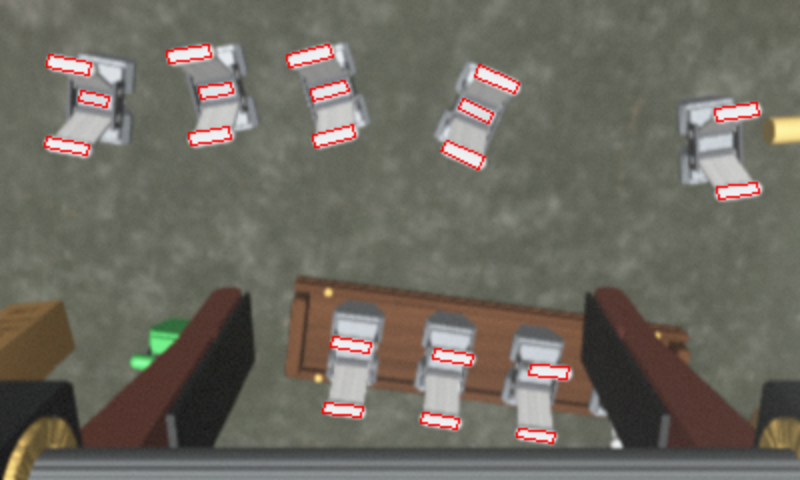

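```bash
cat >> h.py <<'E'
def go(x,y,z,yaw): move_pose([x,y,z],quat(yaw))
def best(im,K,T,near,zl=0.053,r=0.05,dmin=0.015,thrs=(205,215,225)):
    """average of lip pairs of the clip nearest to 'near'; widest pair wins"""
    res=[]
    for t in thrs:
        c=[p for p in clips(bars(im,K,T,zl,t),dmin) if np.hypot(*(p[0][:2]-near[:2]))<r]
        if c: res.append(max(c,key=lambda p:p[2]))
    if not res: return None
    return np.mean([p[0] for p in res],0),float(np.mean([p[1] for p in res])),float(np.mean([p[2] for p in res])),len(res)
E
python3 - <<'E'
from h import *
K,T=pose("top")
print("radio",px2w(K,T,[(395,172),(300,105)],0.0))
x,y,a=0.4328,-0.0929,-0.18
go(x,y,0.13,a); print(get_time())
im,K,T=grab("wrist","t1a"); print(best(im,K,T,np.array([x,y])))
movel([x,y,0.040]); print(get_ft_force(),get_time())
command_gripper(40/88); print(get_grip_width()*88)
grab("wrist","t1b"); 
command_gripper(1.0)
im,K,T=grab("wrist","t1c"); print(best(im,K,T,np.array([x,y])),get_time())
E
```

```text
radio [[ 0.6832 -0.1716  0.    ]
 [ 0.8591  0.0695  0.    ]]
6.55
(array([ 0.4332, -0.0916,  0.053 ]), -0.1816078043968721, 0.040556255397048976, 1)
[-0.0458  0.6487  0.2222] 7.35
39.9566661329229
(array([ 0.4338, -0.093 ,  0.053 ]), -0.18127203625299132, 0.03318377786537761, 2) 9.2083
```

View pics/t1c.png

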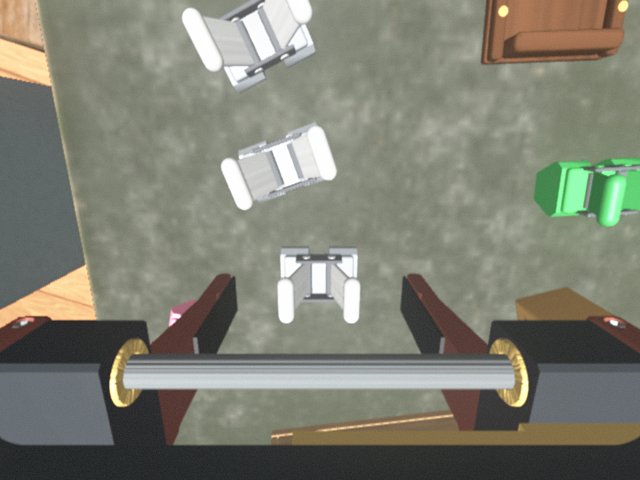

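View pics/t1b.png

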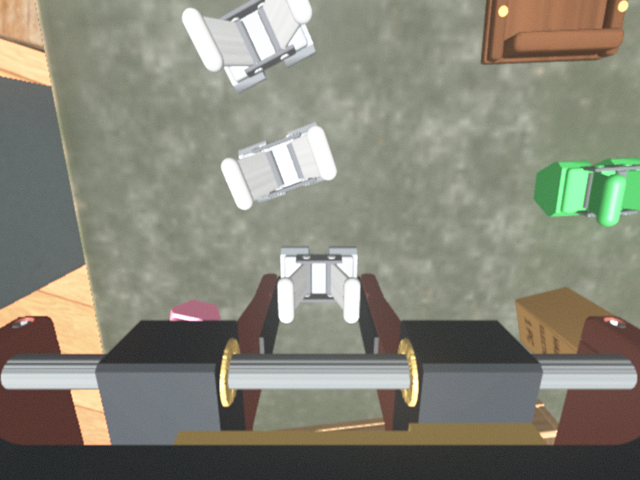

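```bash
cat >> h.py <<'E'
E
python3 - <<'E'
from h import *
K,T=pose("top")
im=cv2.imread("pics/top0.png")
hsv=cv2.cvtColor(im,cv2.COLOR_BGR2HSV)
m=cv2.inRange(hsv,(8,70,110),(25,200,255)); m[:,:410]=0;m[:,475:]=0;m[:205]=0;m[310:]=0
m=cv2.morphologyEx(m,cv2.MORPH_CLOSE,np.ones((5,5)))
c=max(cv2.findContours(m,cv2.RETR_EXTERNAL,cv2.CHAIN_APPROX_NONE)[0],key=cv2.contourArea)
b=cv2.boxPoints(cv2.minAreaRect(c)); w=px2w(K,T,b,0.028); print(b,w,w.mean(0),np.linalg.norm(np.diff(w,axis=0),axis=1))
x,y,a=0.4333,-0.0929,-0.18
command_gripper(0.0); print(get_grip_width()*88)
movel([x,y,0.13]); grab("wrist","t1d"); print(get_grip_width()*88,get_ft_force(),get_time())
E
```

```text
[[417. 214.]
 [469. 214.]
 [469. 300.]
 [417. 300.]] [[ 0.5717 -0.2195  0.028 ]
 [ 0.5725 -0.3437  0.028 ]
 [ 0.3674 -0.3378  0.028 ]
 [ 0.366  -0.2164  0.028 ]] [ 0.4694 -0.2793  0.028 ] [0.1242 0.2051 0.1214]
24.800681575468193
24.595060406602965 [ 0.1948 -0.7159 -1.3781] 11.0
```

View pics/t1d.png

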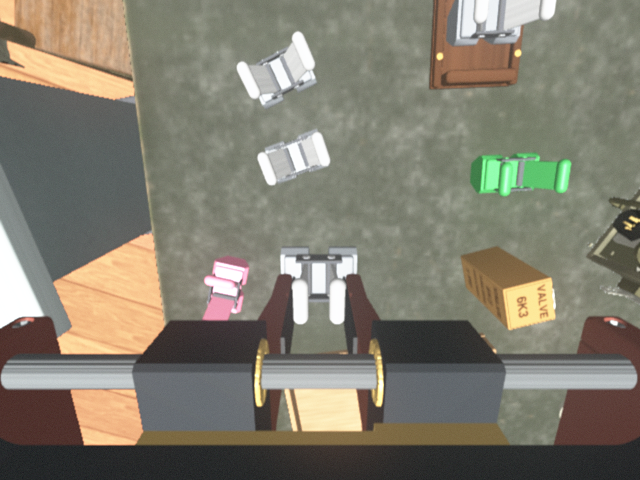

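```bash
cat >> h.py <<'E'
TR=[(0.52,-0.311),(0.52,-0.247),(0.42,-0.311),(0.42,-0.247)]
def toss(i,zg=0.040):
    x,y=TR[i]
    p=get_tcp_pos(); movel([p[0],p[1],0.15])
    go(x,y,0.15,0.0)
    print("held",get_grip_width()*88)
    movel([x,y,zg+0.006],until_force=6,v=0.1); print("z",get_tcp_pos()[2],get_ft_force())
    command_gripper(65/88)
    movel([x,y,0.15])
    command_gripper(1.0)
def test(x,y,a,name,w=40,z=0.040):
    go(x,y,0.13,a)
    im,K,T=grab("wrist"); b=best(im,K,T,np.array([x,y]),r=0.03); print("before",b)
    movel([x,y,z],until_force=8); print("z",get_tcp_pos()[2])
    command_gripper(w/88); print("w",get_grip_width()*88)
    command_gripper(1.0)
    wait(0.1)
    im,K,T=grab("wrist",name); b=best(im,K,T,np.array([x,y]),r=0.03); print("after",b,get_time())
E
python3 - <<'E'
from h import *
toss(0)
go(0.48,0.1,0.22,-np.pi/2)
im,K,T=grab("wrist","w3")
for n in [(0.456,.2406),(.4385,.1107),(.428,.0329),(.428,-.0277)]: print(best(im,K,T,np.array(n),r=.045,dmin=.035))
test(.428,-.0277,.175,"t2")
grab("top","top2"); print(get_time())
E
```

```text
held 24.48863562791921
z 0.04524651445490528 [0.0529 0.0201 5.631 ]
(array([0.4551, 0.2409, 0.053 ]), 0.14824861955656038, 0.04045028416795561, 2)
(array([0.4378, 0.1106, 0.053 ]), -0.39450900584966075, 0.04034360314894851, 2)
(array([0.4274, 0.0329, 0.053 ]), 0.25242583828653425, 0.040467612483158284, 2)
(array([ 0.4272, -0.028 ,  0.053 ]), 0.1939051807862902, 0.040477864613830586, 2)
before None
z 0.04029194299336723
w 40.06510025907799
after (array([ 0.4287, -0.0279,  0.053 ]), 0.15733028075928246, 0.03304464972161585, 1) 21.9583
22.0083
```

View pics/w3.png

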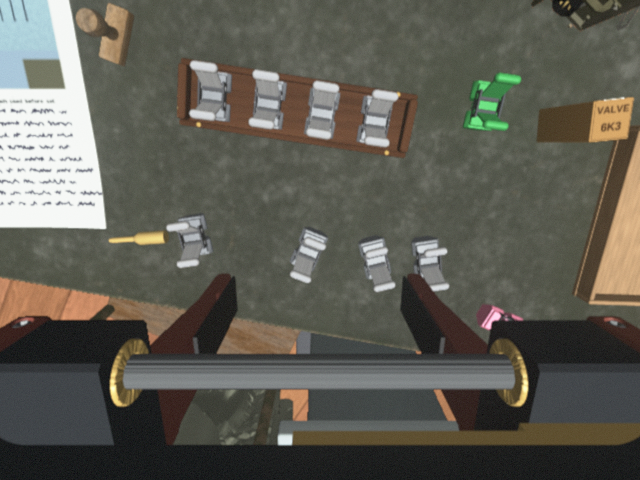

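View pics/t2.png

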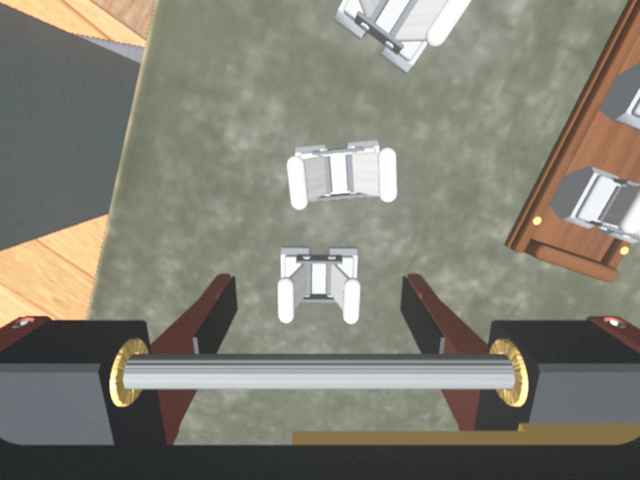

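View pics/top2.png

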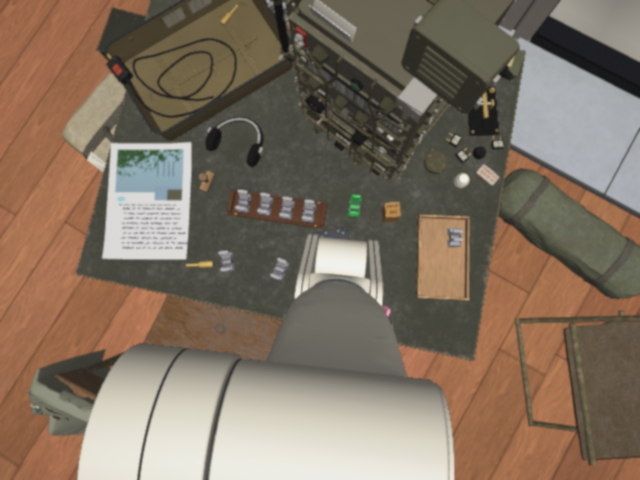

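```bash
python3 - <<'E'
from h import *
command_gripper(0.0); print(get_grip_width()*88)
toss(1)
go(0.48,0.1,0.22,-np.pi/2)
im,K,T=grab("wrist","w4")
for n in [(0.456,.2406),(.4385,.1107),(.428,.0329)]: print(best(im,K,T,np.array(n),r=.045,dmin=.035))
b=best(im,K,T,np.array((.428,.0329)),r=.045,dmin=.035)
test(b[0][0]+.0006,b[0][1],b[1],"t3"); print(get_time())
E
```

```text
24.34872624054609
held 25.13191593365316
z 0.04520078600648944 [-0.0124 -0.0704  5.7587]
(array([0.4551, 0.2409, 0.053 ]), 0.14847592273831844, 0.040406062047777316, 2)
(array([0.4379, 0.1106, 0.053 ]), -0.4016575658859077, 0.0405665061675036, 2)
(array([0.4274, 0.0328, 0.053 ]), 0.25748277994462504, 0.04038608860999296, 2)
before None
z 0.040308574439963704
w 40.182599337082884
after (array([0.4274, 0.0331, 0.053 ]), 0.36826793512815525, 0.03080205503147765, 3) 34.4667
34.4667
```

View pics/t3.png

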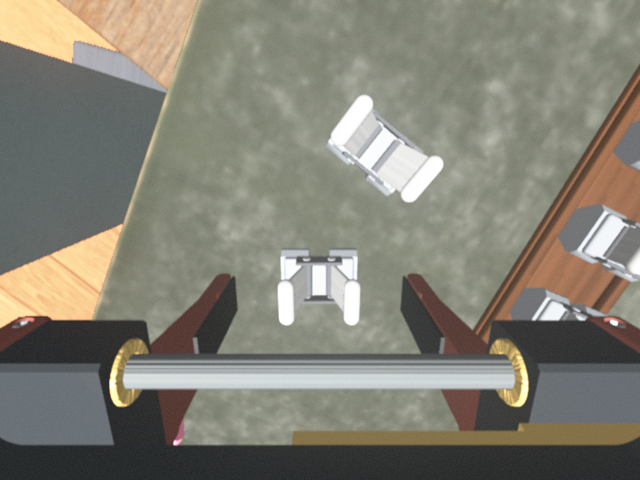

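```bash
python3 - <<'E'
from h import *
wait(0.4)
im,K,T=grab("wrist","t3b"); print(best(im,K,T,np.array([.428,.033]),r=.03,thrs=(215,225,235,245)))
for b in bars(im,K,T,thr=235): print(b)
command_gripper(0.0); print(get_grip_width()*88)
toss(2)
go(0.48,0.1,0.22,-np.pi/2)
im,K,T=grab("wrist","w5")
for n in [(0.456,.2406),(.4385,.1107)]: print(best(im,K,T,np.array(n),r=.045,dmin=.035))
b=best(im,K,T,np.array((.4385,.1107)),r=.045,dmin=.035)
test(b[0][0]+.0006,b[0][1],b[1],"t4"); print(get_time())
E
```

```text
(array([0.4284, 0.0321, 0.053 ]), 0.3000436866951134, 0.032291940311527455, 4)
(array([0.4206, 0.1181, 0.053 ]), array([0.1979, 0.9802, 0.    ]), np.float64(0.023936267001324295), np.float64(0.010031789593949717))
(array([0.4356, 0.1098, 0.053 ]), array([0.4217, 0.9067, 0.    ]), np.float64(0.01743439014479584), np.float64(0.013646282309535197))
(array([0.4582, 0.1028, 0.053 ]), array([0.3987, 0.9171, 0.    ]), np.float64(0.023007057214140716), np.float64(0.0072046316877947105))
(array([0.5436, 0.1003, 0.053 ]), array([0.1503, 0.9886, 0.    ]), np.float64(0.02054662368121416), np.float64(0.0015145807729449))
(array([0.5513, 0.0991, 0.053 ]), array([0.1525, 0.9883, 0.    ]), np.float64(0.019759496236832506), np.float64(0.008746627859535337))
(array([0.4261, 0.0438, 0.053 ]), array([ 0.2593, -0.9658,  0.    ]), np.float64(0.014839554349092579), np.float64(0.005802689138311322))
(array([0.4129, 0.0273, 0.053 ]), array([ 0.2321, -0.9727,  0.    ]), np.float64(0.023240380010275008), np.float64(0.006868482912494631))
(array([0.445 , 0.0357, 0.053 ]), array([-0.2412,  0.9705,  0.    ]), np.float64(0.02329889243497727), np.float64(0.0071575781615421915))
24.693141580293382
held 24.999995913909377
z 0.045248736483228344 [-1.5313  0.3352  6.1913]
(array([0.4551, 0.2408, 0.053 ]), 0.1478167385971802, 0.040518493878000786, 2)
(array([0.4379, 0.1107, 0.053 ]), -0.4021440621298027, 0.04026881037842173, 2)
before None
z 0.04041395589450068
w 40.04412639688829
after (array([0.4386, 0.1093, 0.053 ]), -0.3529463708434885, 0.03211129905428664, 3) 47.225
47.225
```

View pics/t4.png

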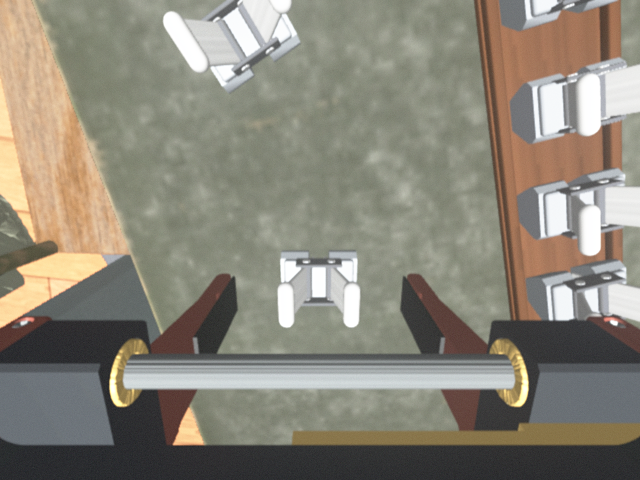

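```bash
python3 - <<'E'
from h import *
im,K,T=grab("wrist","t4b"); 
for b in bars(im,K,T,thr=235): print(b)
im,K,T=grab("top","top4")
cv2.imwrite("pics/top4c.png",cv2.resize(im[180:325,180:480],None,fx=2.6,fy=2.6,interpolation=cv2.INTER_CUBIC))
E
```

```text
(array([0.4686, 0.2338, 0.053 ]), array([ 0.1755, -0.9845,  0.    ]), np.float64(0.015264593049874486), np.float64(0.00867103873952897))
(array([0.4582, 0.2315, 0.053 ]), array([ 0.1616, -0.9869,  0.    ]), np.float64(0.01619430376501123), np.float64(0.006587601764016498))
(array([0.4355, 0.2375, 0.053 ]), array([ 0.1586, -0.9873,  0.    ]), np.float64(0.023227093822129726), np.float64(0.006914654131963136))
(array([0.5954, 0.1547, 0.053 ]), array([ 0.9657, -0.2598,  0.    ]), np.float64(0.014164141843918133), np.float64(0.00768981220866348))
(array([0.5812, 0.1498, 0.053 ]), array([-0.1374, -0.9905,  0.    ]), np.float64(0.024407865630412886), np.float64(0.007945507867384082))
(array([0.5667, 0.1544, 0.053 ]), array([-0.1953, -0.9807,  0.    ]), np.float64(0.02020421958313628), np.float64(0.009551844802159147))
(array([0.5596, 0.1557, 0.053 ]), array([-0.14  , -0.9902,  0.    ]), np.float64(0.020635234822993564), np.float64(0.0016705772328420249))
(array([0.5878, 0.1049, 0.053 ]), array([ 0.9199, -0.3922,  0.    ]), np.float64(0.014943913350191497), np.float64(0.00663140095302014))

[... 955 characters left out ...]
06054974))
(array([0.4539, 0.1019, 0.053 ]), array([-0.361 , -0.9326,  0.    ]), np.float64(0.022791070647622584), np.float64(0.006888285705459706))
(array([0.5458, 0.0645, 0.053 ]), array([-0.1333, -0.9911,  0.    ]), np.float64(0.018928442543377604), np.float64(0.001406133344835346))
(array([0.5523, 0.0617, 0.053 ]), array([-0.1372, -0.9905,  0.    ]), np.float64(0.018891612578117153), np.float64(0.008012654537595795))
(array([0.5815, 0.0553, 0.053 ]), array([ 0.7878, -0.6159,  0.    ]), np.float64(0.016800720236609785), np.float64(0.00572726135937371))
(array([0.5797, 0.0454, 0.053 ]), array([ 0.7725, -0.6351,  0.    ]), np.float64(0.016885417073412515), np.float64(0.0026462320279708987))
```

View pics/top4c.png

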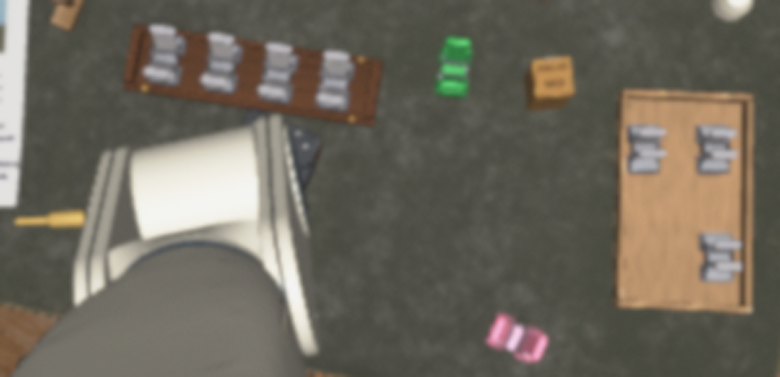

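```bash
python3 - <<'E'
from h import *
command_gripper(0.0); print(get_grip_width()*88)
toss(3)
go(0.48,0.1,0.22,-np.pi/2)
im,K,T=grab("wrist","w6")
b=best(im,K,T,np.array((.4558,.2407)),r=.045,dmin=.035); print(b)
test(b[0][0]+.0006,b[0][1],b[1],"t5"); print(get_time())
E
```

```text
25.142175408891024
held 25.16447089981431
z 0.04525293996598116 [-1.0176 -0.2762  7.665 ]
(array([0.4551, 0.2409, 0.053 ]), 0.1539705948648658, 0.04030745286141307, 2)
before None
z 0.04048130698801177
w 40.52797753844792
after (array([0.4579, 0.2378, 0.053 ]), 0.15883978241297586, 0.041297656662065974, 1) 59.8333
59.8333
```

View pics/t5.png

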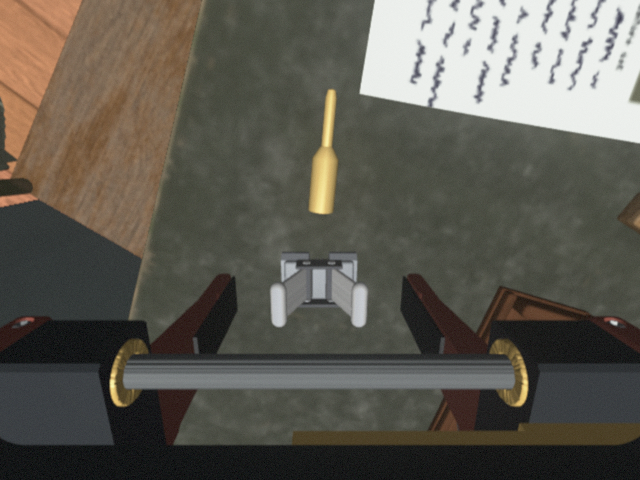

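View pics/w6.png

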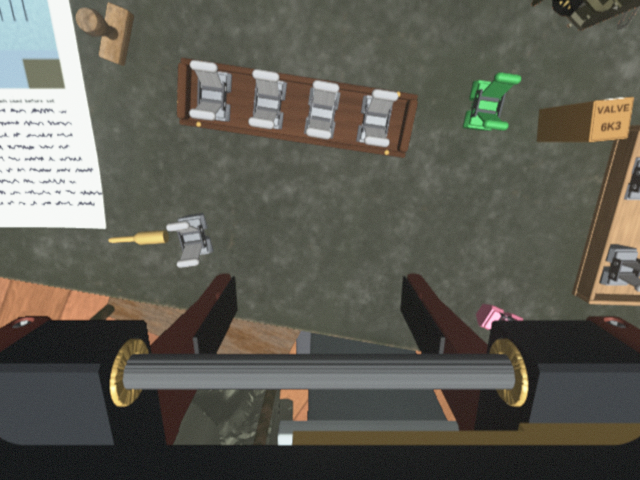

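```bash
python3 - <<'E'
from h import *
command_gripper(0.0); print("w",get_grip_width()*88)
p=get_tcp_pos(); movel([p[0],p[1],0.16]); print("w",get_grip_width()*88)
im0=cv2.imread("pics/w6.png"); 
go(0.48,0.1,0.22,-np.pi/2)
im,K,T=grab("wrist","w7")
C=[best(im,K,T,np.array(n),zl=0.059,r=.03,dmin=.033) for n in [(.60,.2045),(.593,.149),(.585,.095),(.577,.04)]]
for c in C: print(c)
P=np.array([c[0][:2] for c in C])
u=P[0]-P[3];u/=np.linalg.norm(u); n=np.array([-u[1],u[0]])
print("yaw",np.arctan2(u[1],u[0])-np.pi/2,"gaps",-np.diff(P@u)-.03,"off",(P-P.mean(0))@n)
hsv=cv2.cvtColor(im,cv2.COLOR_BGR2HSV); m=cv2.inRange(hsv,(0,90,40),(16,255,170)); m[175:]=0; m[:50]=0; m[:,:170]=0; m[:,430:]=0
m[cv2.connectedComponentsWithStats(m)[1]==0]=0
c=max(cv2.findContours(cv2.morphologyEx(m,cv2.MORPH_CLOSE,np.ones((25,25))),cv2.RETR_EXTERNAL,cv2.CHAIN_APPROX_NONE)[0],key=cv2.contourArea)
b=cv2.boxPoints(cv2.minAreaRect(c)); w=px2w(K,T,b,.016); print(b,w,w.mean(0),np.linalg.norm(np.diff(w,axis=0),axis=1))
print("w",get_grip_width()*88,get_time())
E
```

```text
w 25.97110666406509
w 25.6789622760793
(array([0.6025, 0.2032, 0.059 ]), -0.12467221064061211, 0.04044819052248311, 2)
(array([0.5952, 0.1491, 0.059 ]), -0.14360433230240666, 0.04049849553259699, 2)
(array([0.5861, 0.0955, 0.059 ]), -0.16389414789669615, 0.040442378774011536, 2)
(array([0.5788, 0.0414, 0.059 ]), -0.14237770414637219, 0.04055487610334183, 2)
yaw -0.14539772590004363 gaps [0.0245 0.0244 0.0246] off [-0.     -0.0006  0.0007 -0.    ]
[[169.2595 121.3568]
 [179.5324  56.2946]
 [418.8811  94.0865]
 [408.6082 159.1487]] [[ 0.5779  0.2546  0.016 ]
 [ 0.6387  0.2368  0.016 ]
 [ 0.6043 -0.0029  0.016 ]
 [ 0.5398  0.0026  0.016 ]] [0.5902 0.1228 0.016 ] [0.0633 0.2421 0.0648]
w 25.976155488279762 63.1083
```

View pics/w7.png

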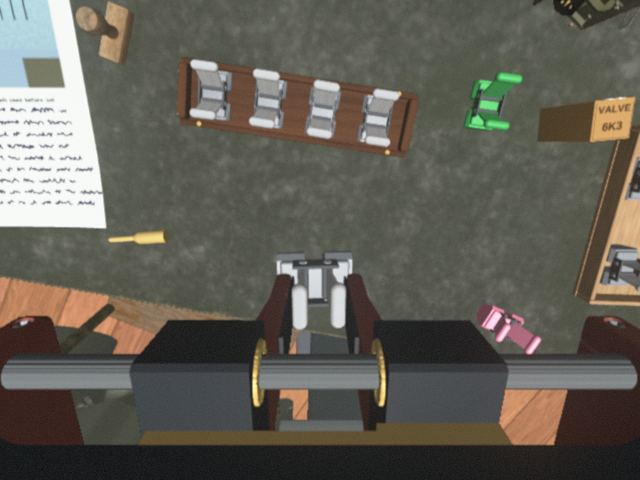

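```bash
python3 - <<'E'
from h import *
x,y,a=0.5921,0.1222,-0.1454
go(x,y,0.12,a); grab("wrist","i0"); f0=get_ft_force()
movel([x,y,0.066],v=0.1); im,K,T=grab("wrist","i1"); print(get_ft_force()-f0,get_time())
E
```

```text
[ 1.1438 -0.0992  0.4187] 65.1833
```

View pics/i1.png

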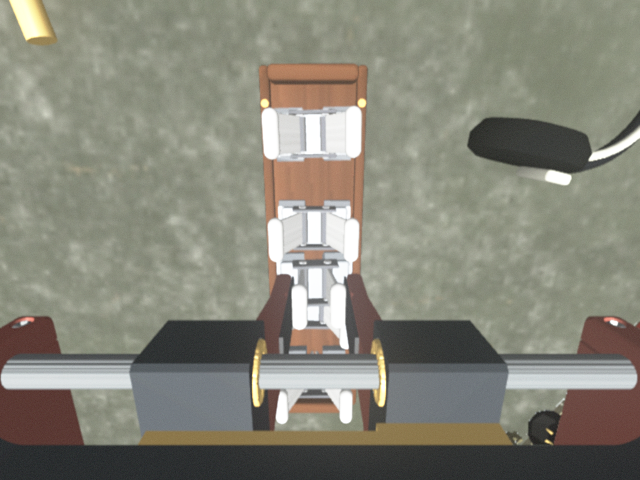

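```bash
python3 - <<'E'
from h import *
x,y=0.5909,0.1222
f0=get_ft_force()
for z in (.060,.056,.053,.050,.0475):
    s=movel([x,y,z],v=0.04,until_force=25); print(z,s,get_tcp_pos(),get_ft_force()-f0,get_grip_width()*88)
    if s: break
grab("wrist","i2"); print(get_time())
E
```

```text
0.06 False [0.5908 0.1222 0.06  ] [-0.8901 -0.0282 -0.3121] 26.052825780485573
0.056 False [0.5907 0.1222 0.0558] [-0.1006 -0.7087 -1.4195] 25.891415788172655
0.053 False [0.5907 0.1222 0.0528] [-0.4738  0.3452 -0.0372] 26.197125315078864
0.05 False [0.5907 0.1222 0.0498] [-0.2282 -0.2098 -0.8019] 25.723099599336432
0.0475 False [0.5912 0.1224 0.0486] [-3.7332  0.3331  9.2416] 26.124802335346782
66.5333
```

View pics/i2.png

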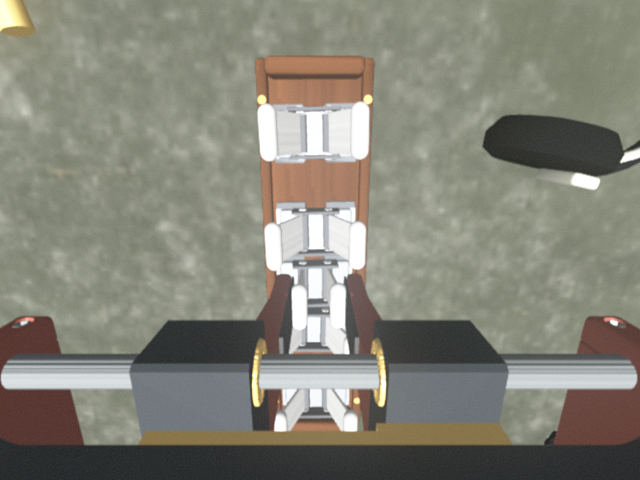

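```bash
python3 - <<'E'
from h import *
x,y=0.5909,0.1222
print(get_ft_force())
for z in (.0465,.0455):
    s=movel([x,y,z],v=0.03,until_force=25); print(z,s,get_tcp_pos(),get_ft_force(),get_grip_width()*88)
grab("wrist","i3")
for wd in (30,36,42,48,52):
    command_gripper(wd/88); print(get_tcp_pos()[2],get_ft_force(),get_grip_width()*88)
command_gripper(1.0)
im,K,T=grab("wrist","i4")
movel([x,y,0.15])
go(0.46,0.1,0.22,-np.pi/2)
im,K,T=grab("wrist","w8")
C=[best(im,K,T,np.array(n),zl=0.059,r=.015,dmin=.033) for n in [(.60,.2045),(.595,.152),(.591,.122),(.585,.092),(.577,.04)]]
for c in C: print(c)
cv2.imwrite("pics/w8c.png",cv2.resize(im[40:180,150:450],None,fx=2.6,fy=2.6,interpolation=cv2.INTER_CUBIC))
print(get_time())
E
```

```text
[-2.1948  0.0698  9.4897]
0.0465 False [0.5913 0.1225 0.0484] [-5.7717 -0.6078 17.2031] 26.08692693605147
0.0455 False [0.5913 0.1226 0.0482] [-8.1359 -0.1419 25.3098] 26.014369213575524
0.047616202861630645 [-6.4083 -0.7422 19.2464] 30.423768032389855
0.04666454910575846 [-3.1152 -0.2816 10.1733] 36.43530190079284
0.04549314284182698 [-0.7419  0.845   2.3199] 42.37284762957738
0.04530462491466925 [-0.6073 -0.0124 -0.8206] 48.13979842105587
0.04552504700049814 [-0.3141 -0.6889 -0.0052] 51.90287502227576
(array([0.6028, 0.2033, 0.059 ]), -0.12731110167938867, 0.040381119004832336, 2)
(array([0.5956, 0.1511, 0.059 ]), -0.13323240428110486, 0.040466534567723186, 2)
(array([0.5913, 0.1208, 0.059 ]), -0.14977163481938488, 0.04050357820205777, 2)
(array([0.5852, 0.0907, 0.059 ]), -0.15864031441912146, 0.04041918604137178, 2)
(array([0.5791, 0.0412, 0.059 ]), -0.14531569632555483, 0.04041437922308646, 2)
71.6583
```

View pics/i4.png

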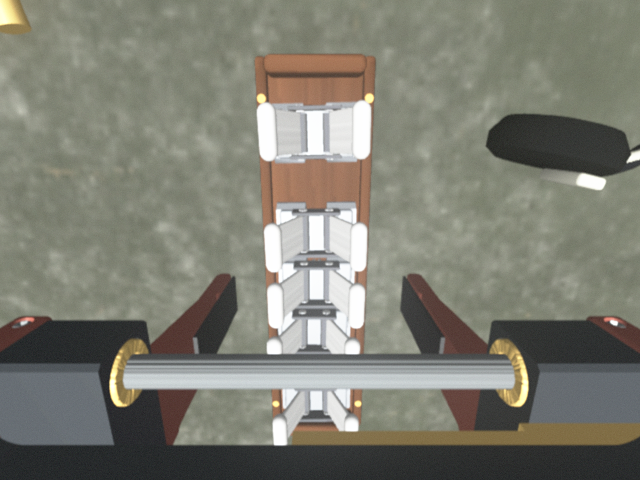

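View pics/w8c.png

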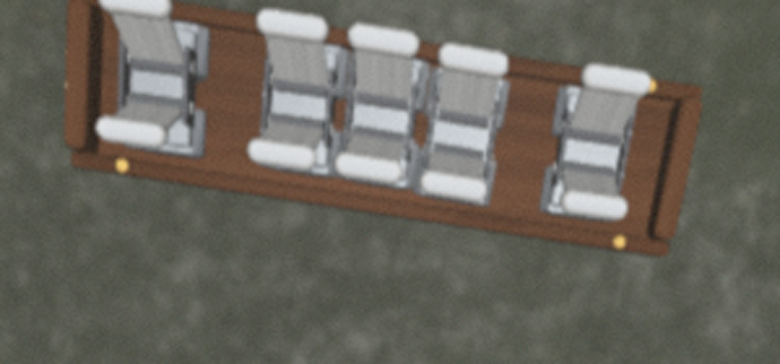

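```bash
python3 - <<'E'
from h import *
go(0.40,-0.24,0.27,-np.pi/2) 
im,K,T=grab("wrist","w9")
im,K,T=grab("scene","scene9")
cv2.imwrite("pics/scene9c.png",cv2.resize(im[190:320,160:460],None,fx=2.6,fy=2.6,interpolation=cv2.INTER_CUBIC))
im2,K,T=grab("top","top9")
cv2.imwrite("pics/top9c.png",cv2.resize(im2[180:325,180:480],None,fx=2.6,fy=2.6,interpolation=cv2.INTER_CUBIC))
a=cv2.imread("pics/top0.png")
for nm,(r0,r1,c0,c1) in dict(carton=(198,224,380,404),stamp=(165,195,195,217),plug=(256,273,182,216)).items():
    print(nm,cv2.absdiff(a,im2)[r0:r1,c0:c1].max())
print(get_time())
E
```

```text
carton 19
stamp 17
plug 19
73.125
```

View pics/w9.png

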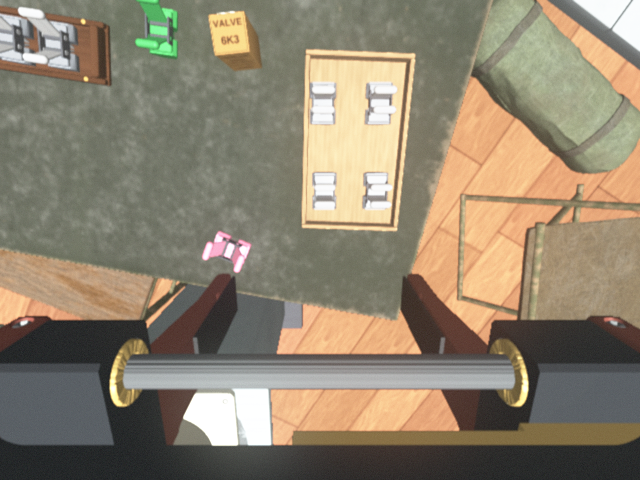

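View pics/scene9c.png

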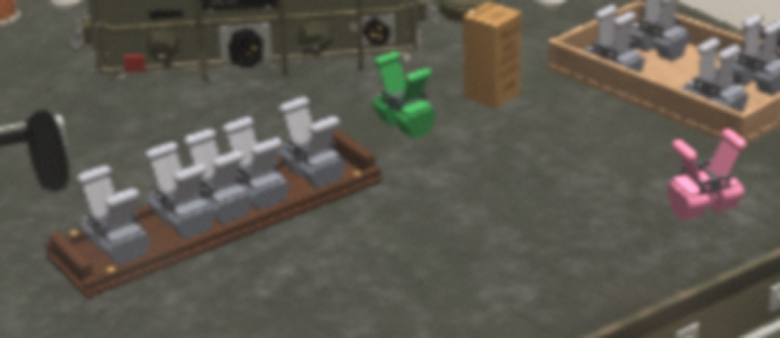

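View pics/top9c.png

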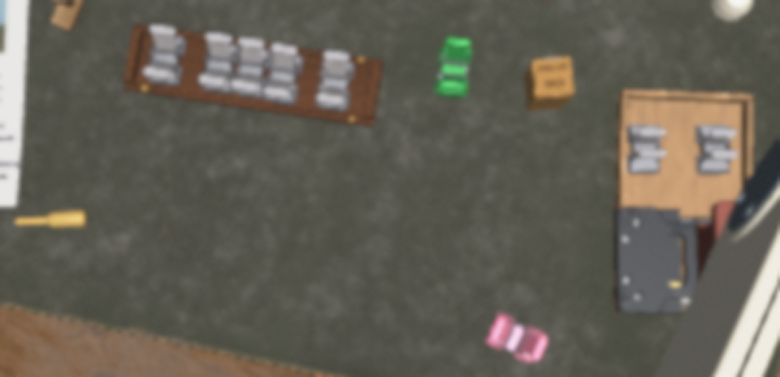

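```bash
python3 - <<'E'
from h import *
job_done(); print(get_time())
E
```

```text
the job is handed in; nothing more can be done
the job is handed in; nothing more can be done
```

I tested all five loose grey clips, put the four weak ones in the reject tray, and pushed the one sound clip into the rack. The job was handed in at about 73 s. `job_done` gave no verdict.

- **Squeeze test:** I closed the gripper to 40 mm over the lips each time, then reopened it and looked.
    - **Weak:** four clips stayed at about 33 mm between lip centres, down from 40.4 mm.
    - **Sound:** the clip beside the jack plug sprang back to about 41 mm. It went into the middle gap of the row.
- **The row:** after release all five clips look upright.
    - **In line:** they are within about 1 mm of a straight line, and the new clip is 30.6 mm from each neighbour.
    - **Height:** the lips form a straight line in the scene view. That suggests the new clip is on the floor; I did not measure its height directly.
- **The tray and other objects:** the four rejects stand inside the tray with their levers shut. The top picture shows no change at the carton, stamp or jack plug, and I left the green and pink look-alikes alone.

**Things that disagreed:**
- The two wrist views differed by about 1.3 mm in x, so I split the difference.
- The sound clip looked about 2 mm off centre in the gripper. It met resistance about 2 mm early and built up to 25 N, then settled as I opened the jaws.
- The wrist picture just before squeezing usually failed to pick out the lips, so I relied on the wider view taken first.

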